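# Hang the floor-course stencils on the hook, largest first

### The arm

A 6-joint arm with a two-finger parallel gripper is mounted at the origin on the work surface. World frame = base frame: x ahead of the robot, y to its left, z up, the work surface at z = 0. Lengths are in mm, angles in rad, forces in N, time in s.
With the tool pointing down it reaches from about 350 to 875 mm from the base axis. Payload 4.2 kg.
Tool frame: the origin (TCP) lies at the very end of the fingers, on their centre line; the grasp point (between the pads) lies 19 mm behind it (pinch_z is the distance from the TCP to the grasp point, in mm); z points along the fingers, y is the line along which they close (so a half turn about z gives the same grasp; the last joint's range is limited). The gripper opens to 85 mm and grips with 20 to 120 N. Pads are 22 mm wide; open, the fingers measure 114 mm over their backs; the gripper's body (76 mm by 85 mm) begins 54 mm behind the grasp point. The pads swing forward as they close: fully open they stand 13 mm farther back than shut.
Start: joints at [1.368, 0.385, 0.008, 0, -1.194, -0.259], TCP at [278.441, 559.526, 231.312] pointing down, gripper open.
Joint ranges: [-3.14, 3.14], [-1.21, 2.06], [-1.07, 1.41], [-3.16, 2.05], [-2.99, -0.16], [-3.1, 3.1]. Speed limits (rad/s): [2.79, 2.79, 3.14, 3.14, 3.14, 3.14].

### API

Orientations are given as a unit quaternion [x, y, z, w].
In Python, from bench import * gives the robot as it stands.
- The arm moves only by the tool arm_command, never from a script. Its argument "steps" is one flat list of numbers, 4 for each row, row after row: the shift along the tool's x, y, z in m, then the turn about the tool's z in rad. In form: [tx, ty, tz, roll, tx, ty, tz, roll, ...]. A call has 1 to 20 rows; each row shifts and turns the commanded pose from where the row before left it, along the tool's axes as they then stand; what a row does not reach is not made up. A row lasts 1/8 s, in which the tool goes at most 62.5 mm and 10.7 degrees, less where a joint would pass 70% of its speed; a pose out of reach is approached as far as the arm can. A call with a gripper value outside its range is refused whole. "grip" is the finger opening in m, from 0 to 0.0854, set as the call begins (left out, the last holds). The fingers move at their own pace and stop on an object; the grip force is fixed at half the most. Time passes only in rows, so rows that do not move let the fingers close. It gives the time, the measured TCP pose, the force, the opening and the grip force at its end, in the units of the state.
- read_state(): the state, without advancing time (a new reading comes with each control period).
- get_image(name): name is "side" or "top"; returns the picture (420x560x3 uint8, red, green, blue); there is no depth.
- get_calibration(name): a dict with "camera_matrix" (3x3 intrinsics, pixels), "k1" (the pictures are not rectified: a ray, as slopes to the right and down, at radius r is drawn at 1 + k1 r^2 times it, then the intrinsics apply), "cam_to_world" (4x4, takes a point from camera to world coordinates). Camera axes: x right, y down, z forward; pixel columns grow to the right and rows downward; lengths in mm; the calibration is good to about 2 mm. A picture is of the moment at which its call begins. get_calibration takes no time and is no camera call.
- job_done(): hands the job in; it is judged then, once.
The state is a dict: "clock": time; "joints": joint angles; "joint_vel": joint speeds; "joint_efforts": joint torques, N m; "position": TCP position; "ee_rot": TCP orientation; "contact_force": force on the tool from outside, world axes, zero at the start; "wrist_torque": the same for the moment, N m; "gripper_width": finger opening in mm; "grasp_force": force on a finger pad.
Only numpy, scipy, OpenCV 4.12 (cv2) and the standard library are available. Lean on these libraries where they do the work, as an engineer would, in place of code of your own. Each camera call takes 0.05 s, during which the arm holds its last target. There are 200 camera calls.

### The job

Take the three handled stencils out of the slotted rack and hang them by their eyes on the one hook arm, largest first: blue, then yellow, then red. As each one goes on, slide it back along the arm until it meets what is already there (the blue one meets the orange sprung buffer) and press until you feel the buffer give a few millimetres, but stay well short of the end of its 8 mm travel. Work gently, leave the three hanging still and snug against one another with the buffer behind them, and do not disturb the tape roll, the control box or the mug.

Things in the scene. Friction and masses are not known exactly. Their poses are not given: they have to be found in the camera images.
- rack: Fixed plywood rack, 240 x 110 mm, 40 mm high; origin on the table under its middle. Three upright slots run along its y at x = -75, 0, +75 mm: 11 mm wide, 30 mm deep, open at both ends, floor 10 mm above the table. Any stencil may be in any slot. The rack is left or right of the robot's centre line, the hook stand on the other side.
- stand: Fixed hook stand; origin on the table under the arm's middle; x points along the arm from its free tip to the post, z up. The arm is a level steel rod, 8 mm in diameter, axis 175 mm above the table, from x = -60 mm (there it turns up) to the post at +85 mm. Post 30 mm wide, 183 mm high; base plate 12 mm high, x = 65 to 165 mm, y = +-100 mm.
- rod_mid (a point): Point on the axis of the hook arm at its middle (stand x = 0), 175 mm above the table; axes as stand.
- hook_tip (a point): Centre of the round upturned end of the hook arm (67 mm from rod_mid towards the free end, 10 mm above the arm's axis; its rounding reaches 14 mm above the axis). An eye must pass over this tip from the free end, then be lowered on to the arm.
- buffer (a joint): Compression (m) of the orange sprung buffer, a 40 mm disc round the arm: 0 at rest, at most 0.008, pushed towards the post, 2.5 N per mm. Its collar is clamped anew each time, unmeasured: at rest the disc's front face is anywhere in stand x = 14 to 50 mm. Find it by feel; pressing it in 2 to 5 mm is right, 7 mm too much. Stencils already hung rub and take 1 to 2 N each, so push with 9 to 14 N.
- large_grip (a point): Blue stencil (large): upright 8 mm plate, about 200 g, a 150 x 95 mm (wide, high) frame with weighted foot, above it a neck with the eye and a grip tab 34 mm wide, top 187 mm over the lower edge. Point mid tab, 10 mm below its top, 42 mm above the eye's top edge: pinch here from above, closing along x. x square to the plate, y its width, z up. Lower edge starts 10 mm above the table.
- large_eye (a point): Middle of the top edge of the blue stencil's eye, 135 mm over its lower edge; axes as large_grip. The eye goes right through: 22 mm wide, 30 mm high below this point, upper corners cut at 45 degrees to centre on the arm. Hung up, this point is 4 mm above the arm's axis.
- medium_grip (a point): Yellow stencil (medium): upright 8 mm plate, about 150 g, a 115 x 72 mm (wide, high) frame with weighted foot, above it a neck with the eye and a grip tab 34 mm wide, top 198 mm over the lower edge. Point mid tab, 10 mm below its top, 76 mm above the eye's top edge: pinch here from above, closing along x. x square to the plate, y its width, z up. Lower edge starts 10 mm above the table.
- medium_eye (a point): Middle of the top edge of the yellow stencil's eye, 112 mm over its lower edge; axes as medium_grip. The eye goes right through: 22 mm wide, 30 mm high below this point, upper corners cut at 45 degrees to centre on the arm. Hung up, this point is 4 mm above the arm's axis. The yellow tab then stands 34 mm taller than the blue, so a finger passes above it.
- small_grip (a point): Red stencil (small): upright 8 mm plate, about 110 g, a 80 x 50 mm (wide, high) frame with weighted foot, above it a neck with the eye and a grip tab 34 mm wide, top 210 mm over the lower edge. Point mid tab, 10 mm below its top, 110 mm above the eye's top edge: pinch here from above, closing along x. x square to the plate, y its width, z up. Lower edge starts 10 mm above the table.
- small_eye (a point): Middle of the top edge of the red stencil's eye, 90 mm over its lower edge; axes as small_grip. The eye goes right through: 22 mm wide, 30 mm high below this point, upper corners cut at 45 degrees to centre on the arm. Hung up, this point is 4 mm above the arm's axis. The red tab then stands 34 mm taller than the yellow, so a finger passes above it.
- tape: Blue tape roll lying flat, 72 mm across, 24 mm high; origin at its underside. Bystander.
- control_box: White control box, 90 x 90 x 36 mm; origin at its underside. Bystander.
- mug: White mug, 76 mm across, 85 mm high; origin at its underside. Bystander.

How it is judged (in metres and radians):
On the way, in this order (a step that is already met when the one before it is completed fails the run):
1. the blue stencil hangs on the arm and presses the buffer in by more than 1.5 mm (value of joint buffer above 0.0015 m and y of large_eye in the frame of rod_mid between -0.012 and 0.012 m and z of large_eye in the frame of rod_mid between -0.002 and 0.011 m and x of large_eye in the frame of rod_mid between -0.055 and 0.055 m and contact force between large and buffer above 3 N), for 0.1 s.
2. the yellow stencil hangs in front of it and presses the blue one and the buffer back by more than 1.5 mm (value of joint buffer above 0.0015 m and y of large_eye in the frame of rod_mid between -0.012 and 0.012 m and z of large_eye in the frame of rod_mid between -0.002 and 0.011 m and x of large_eye in the frame of rod_mid between -0.055 and 0.055 m and y of medium_eye in the frame of rod_mid between -0.012 and 0.012 m and z of medium_eye in the frame of rod_mid between -0.002 and 0.011 m and x of medium_eye in the frame of rod_mid between -0.055 and 0.055 m and distance between medium_eye and large_eye between 0.0055 and 0.0115 m and x of medium_eye in the frame of buffer_face between -0.02 and -0.008 m and contact force between medium and large above 3 N), for 0.1 s.
3. the red stencil hangs in front of that and presses the pack and the buffer back by more than 1.5 mm (value of joint buffer above 0.0015 m and y of medium_eye in the frame of rod_mid between -0.012 and 0.012 m and z of medium_eye in the frame of rod_mid between -0.002 and 0.011 m and x of medium_eye in the frame of rod_mid between -0.055 and 0.055 m and y of small_eye in the frame of rod_mid between -0.012 and 0.012 m and z of small_eye in the frame of rod_mid between -0.002 and 0.011 m and x of small_eye in the frame of rod_mid between -0.055 and 0.055 m and distance between small_eye and medium_eye between 0.0055 and 0.0115 m and x of small_eye in the frame of buffer_face between -0.028 and -0.016 m and contact force between small and medium above 3 N), for 0.1 s.
At the end, for the whole second after the job is handed in: Released, upright within 0.2 rad and still, all three hang by their eyes on the arm in the order buffer, blue, yellow, red, with under about 3.5 mm between neighbours and between blue and the buffer, which is relaxed to within 2 mm (y of large_eye in the frame of rod_mid between -0.012 and 0.012 m and z of large_eye in the frame of rod_mid between -0.002 and 0.011 m and x of large_eye in the frame of rod_mid between -0.055 and 0.055 m and angle between each of large_eye, medium_eye, small_eye's own z axis and vertical below 0.2 rad and linear speed of each of large, medium, small below 0.03 m/s and angular speed of each of large, medium, small below 0.3 rad/s and y of medium_eye in the frame of rod_mid between -0.012 and 0.012 m and z of medium_eye in the frame of rod_mid between -0.002 and 0.011 m and x of medium_eye in the frame of rod_mid between -0.055 and 0.055 m and y of small_eye in the frame of rod_mid between -0.012 and 0.012 m and z of small_eye in the frame of rod_mid between -0.002 and 0.011 m and x of small_eye in the frame of rod_mid between -0.055 and 0.055 m and distance between medium_eye and large_eye between 0.0055 and 0.0115 m and x of medium_eye in the frame of buffer_face between -0.02 and -0.008 m and distance between small_eye and medium_eye between 0.0055 and 0.0115 m and x of small_eye in the frame of buffer_face between -0.028 and -0.016 m and x of large_eye in the frame of buffer_face between -0.0085 and 0 m and value of joint buffer below 0.002 m); the robot touches nothing.
It fails at once if the buffer is driven to the end of its travel (more than 7 mm) (value of joint buffer above 0.007 m).
It fails at once if a stencil is forced against the stand with more than 60 N (contact force between any of large, medium, small and stand above 60 N).
It fails at once if the tape roll, control box or mug is moved by more than 15 mm (distance of any of tape, control_box, mug from where it was at the start of the episode above 0.015 m).
It also fails if it takes over 72 s, if anything falls off the work surface, if the arm or the gripper's body presses on something with over 40 N, if the wrist force passes 120 N, or if a joint passes its speed limit or range.

## Working session

There is one attempt and no reset: what is moved stays moved. The work goes in short steps, Python scripts to look and compute and a tool call to move; the robot and the scene stay as the last step left them, time stands still between calls to the robot, and variables do not carry over. Pictures are saved under pics/ and viewed, at most 10 in all, crops included, and the job is handed in when it is done.

Besides the shell and the picture viewer there is one more tool, called as name(argument=value, ...) on one line, values as JSON. arm_command: Moves the arm, as the interface text tells. Its arguments: {"type":"object","properties":{"steps":{"type":"array","items":{"type":"number"}},"grip":{"type":"number"}},"required":["steps"]}

```bash
ls; mkdir -p pics; python3 - <<'E'
from bench import *
import cv2,numpy as np
for n in("top","side"):
    im=get_image(n);cv2.imwrite(f"pics/{n}0.png",im[:,:,::-1]);np.save(f"{n}0.npy",im)
    c=get_calibration(n);print(n,np.round(c["camera_matrix"],1).tolist(),c["k1"],np.round(c["cam_to_world"],3).tolist())
print(read_state())
E
```

```text
pics
top [[390.2, 0.0, 281.5], [0.0, 390.2, 216.1], [0.0, 0.0, 1.0]] -0.027657837173956486 [[-0.091, -0.976, 0.198, 412.595], [-0.996, 0.089, -0.018, 9.625], [-0.0, -0.199, -0.98, 1014.178], [0.0, 0.0, 0.0, 1.0]]
side [[396.5, 0.0, 277.6], [0.0, 396.5, 210.0], [0.0, 0.0, 1.0]] -0.07599296812351458 [[-0.908, -0.319, 0.273, 362.857], [-0.42, 0.7, -0.578, 471.09], [-0.007, -0.639, -0.769, 780.898], [0.0, 0.0, 0.0, 1.0]]
{'clock': 0.1, 'joints': array([ 1.36763711e+00,  3.85494069e-01,  6.80380030e-03, -4.55683820e-04,
       -1.19398456e+00, -2.58579963e-01]), 'joint_vel': array([ 2.57471627e-05, -1.66127357e-03,  3.25555220e-03,  2.92019556e-03,
        1.93054972e-03, -1.22257612e-04]), 'joint_efforts': array([-1.92573025e-04, -3.93322170e+01,  1.88929117e+01,  4.19787258e+00,
       -2.59780914e-03,  7.32697487e-06]), 'position': array([278.20358163, 559.1081439 , 230.33536115]), 'ee_rot': array([ 9.73448096e-01, -2.28905825e-01, -1.85673336e-04,  9.44756181e-04]), 'contact_force': array([-0.23076466,  0.58662477,  0.17560474]), 'wrist_torque': array([-0.0077402 ,  0.02711673, -0.01139471]), 'grasp_force': 0.0, 'gripper_width': 85.74461986982236}
```

View pics/top0.png

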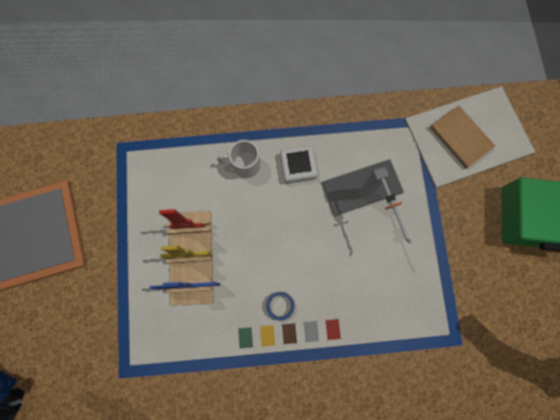

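View pics/side0.png

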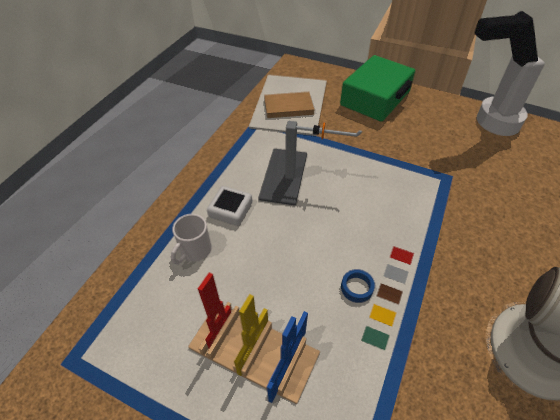

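```bash
python3 - <<'E'
import cv2,numpy as np
t=np.load("top0.npy")[:,:,::-1];s=np.load("side0.npy")[:,:,::-1]
f=lambda im,y,x,h,w,k:cv2.resize(im[y:y+h,x:x+w],None,fx=k,fy=k,interpolation=cv2.INTER_CUBIC)
a=f(t,200,135,110,95,4); b=f(t,150,315,110,100,4)
cv2.imwrite("pics/c1.png",np.clip(np.hstack([a,b])*1.6,0,255).astype('uint8'))
a=f(s,265,180,140,145,2.75); b=f(s,110,255,110,115,3.5)
cv2.imwrite("pics/c2.png",np.hstack([a,b]) if a.shape[0]==b.shape[0] else np.hstack([a,cv2.resize(b,(395,a.shape[0]))]))
E
```

```text
(no output)
```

View pics/c1.png

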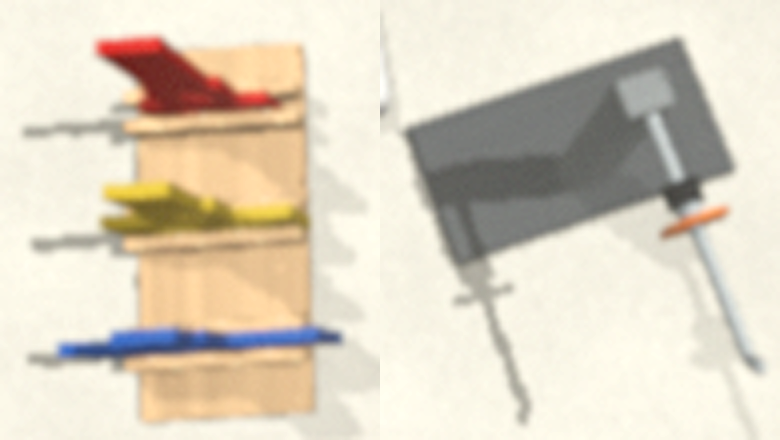

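View pics/c2.png

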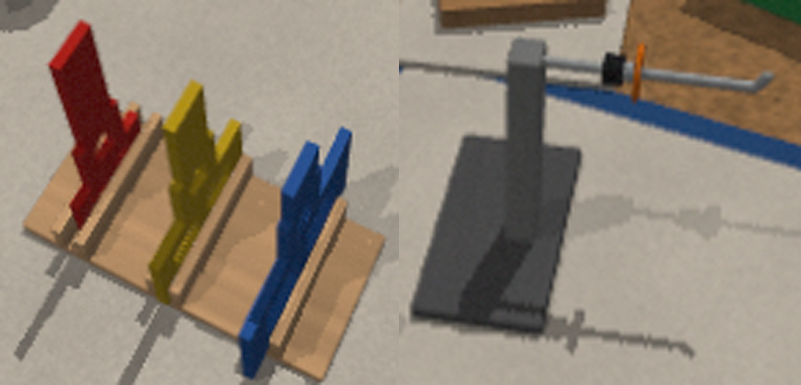

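```bash
cat > h.py <<'E'
from bench import *
import cv2,numpy as np
C={n:get_calibration(n) for n in("top","side")}
def ray(n,uv):
    c=C[n];K=np.array(c["camera_matrix"],float);d=np.array([c["k1"],0,0,0,0.])
    p=cv2.undistortPoints(np.array(uv,float).reshape(-1,1,2),K,d).reshape(-1,2)
    T=np.array(c["cam_to_world"],float)
    return T[:3,3],(T[:3,:3]@np.c_[p,np.ones(len(p))].T).T
def onz(n,uv,z):
    o,d=ray(n,uv);return (o+d*((z-o[2])/d[:,2])[:,None])
def tri(u,v):
    (a,d),(b,e)=ray("top",[u]),ray("side",[v]);d=d[0];e=e[0]
    s=np.linalg.lstsq(np.c_[d,-e],b-a,rcond=None)[0];p,q=a+s[0]*d,b+s[1]*e
    return (p+q)/2,np.linalg.norm(p-q)
def proj(n,P):
    c=C[n];T=np.linalg.inv(np.array(c["cam_to_world"],float))
    d=np.array([c["k1"],0,0,0,0.])
    return cv2.projectPoints(np.array(P,float).reshape(-1,3),cv2.Rodrigues(T[:3,:3])[0],T[:3,3],np.array(c["camera_matrix"],float),d)[0].reshape(-1,2)
E
python3 - <<'E'
from h import *
np.set_printoptions(precision=1,suppress=True)
c1=lambda x,y:((x-.5*3)/4+135,(y-1.5)/4+200)
c1b=lambda x,y:((x-380-1.5)/4+315,(y-1.5)/4+150)
# top faces
for n,z,L,R in(("red",220,(100,47),(163,46)),("yel",208,(106,192),(170,190)),("blu",197,(113,338),(180,336))):
    p=onz("top",[c1(*L),c1(*R)],z);print(n,p.tolist(),np.linalg.norm(p[0]-p[1]),p.mean(0))
p=onz("top",[c1(58,350),c1(342,337)],105);print("blueframe",p.tolist(),np.linalg.norm(p[0]-p[1]),p.mean(0))
p=onz("top",[c1(303,45),c1(313,412),c1(141,420),c1(135,130)],40);print("rack",p.tolist(),np.linalg.norm(p[0]-p[1]),(p[0]-p[1])/240, "y",(p[2]-p[1]))
p=onz("top",[c1b(650,115),c1b(700,234),c1b(748,352)],175);print("rod",p.tolist());d=p[0]-p[2];print(np.degrees(np.arctan2(d[1],d[0])))
print("tip",onz("top",[c1b(756,364)],185)); print("post",onz("top",[c1b(645,93)],183))
print("disc ctr",onz("top",[c1b(694,221)],175))
# side
s=lambda x,y:((x-1)/2.75+180,(y-1)/2.75+265)
k=395/402.5;
b=lambda x,y:((x-399)/k/3.5+255,(y)/3.5+110)
for n,z,L,R in(("red",220,(55,69),(86,27)),("yel",208,(170,125),(199,87)),("blu",197,(287,186),(315,147))):
    p=onz("side",[s(*L),s(*R)],z);print(n,p.tolist(),np.linalg.norm(p[0]-p[1]),p.mean(0))
print("rod",onz("side",[b(560,62),b(660,75),b(745,85)],175).tolist(),"tip",onz("side",[b(766,78)],185),"post",onz("side",[b(529,45)],183))
# colour masks
im=np.load("top0.npy").astype(int);si=np.load("side0.npy").astype(int)
E
```

```text
red [[606.6874304927463, 247.6041131671482, 220.0], [604.2021180441241, 214.6896666489293, 220.0]] 33.00814395824112 [605.4 231.1 220. ]
yel [[532.0800960753886, 250.35700083765497, 208.0], [530.120131697969, 217.02545062192692, 208.0]] 33.38912547738192 [531.1 233.7 208. ]
blu [[457.3584266072121, 252.43832659472275, 197.0], [455.29923732460657, 217.7038858289929, 197.0]] 34.79542550120049 [456.3 235.1 197. ]
blueframe [[458.3762793258814, 311.70609896969273, 105.0], [451.20574791107936, 148.09382320734804, 105.0]] 163.76932954892436 [454.8 229.9 105. ]
rack [[640.0781204646738, 171.70496556925332, 40.0], [410.3866936168698, 178.44799523748642, 40.0], [414.9152229703118, 283.64771759766404, 40.0], [594.7980459465755, 280.92700517480927, 40.0]] 229.79038277631807 [ 1. -0.  0.] y [  4.5 105.2   0. ]
rod [[647.9853777470906, -238.3801122025, 175.0], [577.6798838987787, -256.1878557571916, 175.0], [510.11972459997185, -272.5529747080924, 175.0]]
13.921365192875921
tip [[ 502.1 -272.5  185. ]]
post [[ 658.6 -235.1  183. ]]
disc ctr [[ 585.3 -254.   175. ]]
red [[605.6138192221002, 250.27285014315436, 220.0], [603.6356623126769, 218.61567732925784, 220.0]] 31.718916994866145 [604.6 234.4 220. ]
yel [[532.4196871397742, 248.4745409016867, 208.0], [528.3578157158418, 220.24383380598474, 208.0]] 28.521423922866763 [530.4 234.4 208. ]
blu [[459.0303863234601, 249.54709039732373, 197.0], [454.0919150714122, 221.66351540977138, 197.0]] 28.31752553444172 [456.6 235.6 197. ]
rod [[633.0959491005492, -242.25714577841393, 175.0], [564.5022686568476, -258.2461861285067, 175.0], [507.4548979038616, -272.9022246722982, 175.0]] tip [[ 494.2 -273.7  185. ]] post [[ 656.4 -241.   183. ]]
```

arm_command(steps=[0,0,-0.003,0.1646,0,0,-0.003,0.1646,0,0,-0.003,0.1646,0,0,-0.003,0.1646,0,0,-0.003,0.1646,0,0,-0.003,0.1646,0,0,-0.003,0.1646,0.0395,-0.024,0,0,0.0395,-0.024,0,0,0.0395,-0.024,0,0,0.0395,-0.024,0,0,0.0395,-0.024,0,0,0.0395,-0.024,0,0,0.0395,-0.024,0,0,0.0395,-0.024,0,0,0,0,0,0,0,0,0,0], grip=0.055)

```text
clock: 2.22
position: [456.5, 235.5, 252.0]
ee_rot: [-0.691, 0.722, 0.0, -0.0]
contact_force: [-0.3, 0.1, 0.1]
gripper_width: 54.9
grasp_force: 0.0
```

arm_command(steps=[0,0,0.02,0,0,0,0.02,0,0,0,0.02,0,0,0,0.014,0,0,0,0.01,0,0,0,0,0])

```text
clock: 2.98
position: [456.3, 235.7, 167.8]
ee_rot: [-0.692, 0.722, -0.0, -0.001]
contact_force: [0.1, -0.3, -0.1]
gripper_width: 55.1
grasp_force: 0.0
```

arm_command(steps=[0,0,0,0,0,0,0,0,0,0,0,0,0,0,0,0,0,0,0,0,0,0,0,0], grip=0)

```text
clock: 3.72
position: [457.2, 235.8, 169.0]
ee_rot: [-0.692, 0.722, -0.0, 0.001]
contact_force: [-0.1, -0.5, 4.7]
gripper_width: 6.8
grasp_force: 60.7
```

```bash
python3 - <<'E'
from h import *
im=get_image("top")[:,:,::-1];print(read_state())
cv2.imwrite("pics/g1.png",cv2.resize(im[190:320,120:260],None,fx=4,fy=4,interpolation=cv2.INTER_CUBIC))
E
```

```text
{'clock': 3.775, 'joints': array([ 7.92469436e-01,  2.54132297e-01, -3.53318743e-01,  6.30021860e-04,
       -9.61782175e-01, -8.35679932e-01]), 'joint_vel': array([ 0.00094978,  0.00106581,  0.00099071,  0.00053612, -0.00117146,
        0.00118445]), 'joint_efforts': array([ 9.34709888e-02, -2.81174093e+01,  1.48163071e+01,  2.90022388e+00,
       -1.90622387e-01, -2.02368828e-02]), 'position': array([457.14161268, 235.82737052, 168.98603713]), 'ee_rot': array([-6.91795481e-01,  7.22093024e-01, -2.36001103e-04,  7.88646880e-04]), 'contact_force': array([ 1.19937323, -0.28087636,  3.48677121]), 'wrist_torque': array([-0.06629377, -0.24093843,  0.05694082]), 'grasp_force': 60.82201838493347, 'gripper_width': 6.9599168039921}
```

arm_command(steps=[0,0,-0.006,0,0,0,-0.013,0,0,0,-0.015,0,0,0,-0.012,0,0,0,-0.004,0,0,0,0,-0.0716,0,0,0,-0.0716,0,0,0,-0.0716,0,0,0,-0.0716,0,0,0,0])

```text
clock: 5.03
position: [456.1, 235.3, 218.0]
ee_rot: [0.787, -0.617, -0.0, 0.001]
contact_force: [0.5, 0.5, -3.3]
gripper_width: 6.7
grasp_force: 59.9
```

arm_command(steps=[0.0108,0.0025,0,0,0.0259,0.006,0,0,0.0432,0.0099,0,0,0.0432,0.0099,0,0,0.0432,0.0099,0,0,0.0432,0.0099,0,0,0.0432,0.0099,0,0,0.0432,0.0099,0,0,0.0432,0.0099,0,0,0.0432,0.0099,0,0,0.0432,0.0099,0,0,0.0432,0.0099,0,0,0.0259,0.006,0,0,0.0108,0.0025,0,0,0,0,0,0,0,0,0,0])

```text
clock: 7.02
position: [465.5, -282.2, 218.4]
ee_rot: [0.788, -0.616, -0.0, -0.0]
contact_force: [0.2, -0.3, -2.1]
gripper_width: 6.8
grasp_force: 59.9
```

```bash
python3 - <<'E'
from h import *
a=get_image("top")[:,:,::-1];b=get_image("side")[:,:,::-1];s=read_state();print(s["position"],s["ee_rot"],s["contact_force"],s["gripper_width"])
np.save("t1.npy",a);np.save("s1.npy",b)
f=lambda im,y,x,h,w,k:cv2.resize(im[y:y+h,x:x+w],None,fx=k,fy=k,interpolation=cv2.INTER_CUBIC)
cv2.imwrite("pics/p1.png",np.hstack([f(a,160,330,120,120,3.3),f(b,90,270,120,120,3.3)]))
E
```

```text
[ 465.7591244  -282.04909183  218.47538076] [ 7.88031109e-01 -6.15635414e-01 -1.22692970e-06 -9.54122372e-05] [-0.31206856  0.18100577 -2.95930969] 6.783412253435609
```

View pics/p1.png

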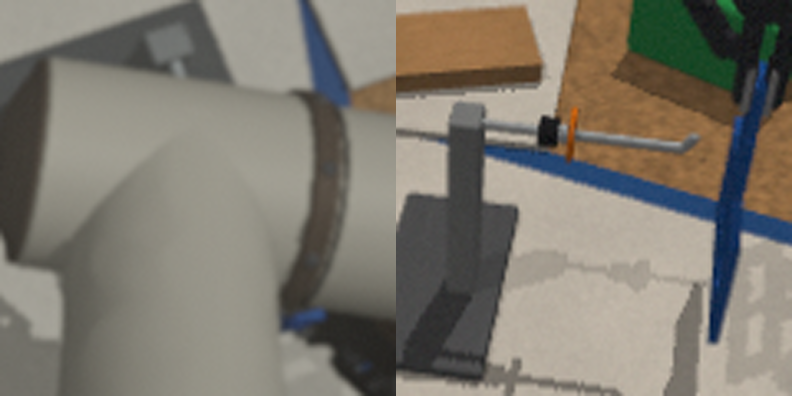

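arm_command(steps=[0.0015,0,0,0,0,-0.008,0,0,0,-0.008,0,0,0,-0.008,0,0,0,-0.008,0,0,0,-0.004,0,0,0,0,0,0])

```text
clock: 8.0
position: [501.3, -275.6, 218.1]
ee_rot: [0.788, -0.616, -0.0, 0.0]
contact_force: [-0.3, 0.5, -0.9]
gripper_width: 6.9
grasp_force: 60.0
```

arm_command(steps=[0,-0.008,0,0,0,-0.008,0,0,0,-0.008,0,0,0,0,0,0])

```text
clock: 8.5
position: [525.0, -269.7, 218.1]
ee_rot: [0.788, -0.616, -0.0, 0.0]
contact_force: [-1.0, -0.3, -3.0]
gripper_width: 6.6
grasp_force: 60.0
```

arm_command(steps=[0,0,0.006,0,0,0,0.004,0,0,0,0.002,0,0,0,0,0])

```text
clock: 9.0
position: [524.1, -270.0, 206.1]
ee_rot: [0.788, -0.616, -0.0, 0.0]
contact_force: [-0.3, 0.7, -2.0]
gripper_width: 6.8
grasp_force: 59.9
```

```bash
python3 - <<'E'
from h import *
b=get_image("side")[:,:,::-1];s=read_state();print(s["position"],s["contact_force"],s["wrist_torque"])
cv2.imwrite("pics/p2.png",cv2.resize(b[90:210,270:410],None,fx=5,fy=5,interpolation=cv2.INTER_CUBIC))
E
```

```text
[ 524.28565599 -270.00661174  206.32224889] [ 0.53748963 -0.26398293 -2.67847695] [-0.03501079 -0.00598901 -0.03069324]
```

View pics/p2.png

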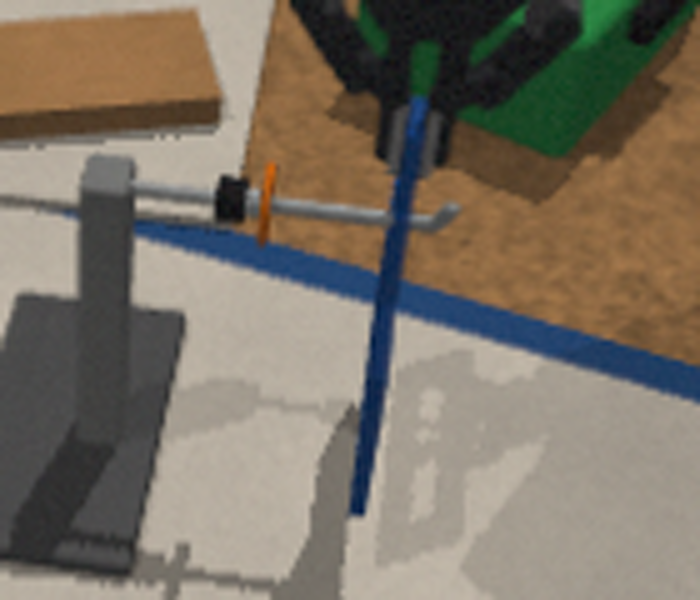

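arm_command(steps=[0,0,0.001,0,0,0,0.001,0,0,0,0.001,0,0,0,0,0])

```text
clock: 9.55
position: [524.3, -269.9, 203.2]
ee_rot: [0.788, -0.616, -0.0, 0.0]
contact_force: [-0.0, -0.1, -2.1]
gripper_width: 7.0
grasp_force: 59.9
```

arm_command(steps=[0,0,0.001,0,0,0,0,0])

```text
clock: 9.8
position: [524.4, -270.0, 202.9]
ee_rot: [0.788, -0.616, 0.0, -0.0]
contact_force: [-0.7, 0.6, 0.9]
gripper_width: 7.0
grasp_force: 60.5
```

arm_command(steps=[0,-0.006,0,0,0,-0.008,0,0,0,-0.008,0,0,0,-0.008,0,0,0,-0.006,0,0,0,-0.004,0,0,0,0,0,0])

```text
clock: 10.68
position: [564.2, -260.3, 202.8]
ee_rot: [0.788, -0.616, 0.001, -0.001]
contact_force: [-1.3, -0.7, 5.1]
gripper_width: 7.1
grasp_force: 61.0
```

arm_command(steps=[0,-0.002,0,0,0,-0.002,0,0,0,-0.002,0,0,0,-0.002,0,0,0,0,0,0])

```text
clock: 11.3
position: [570.8, -258.7, 202.7]
ee_rot: [0.788, -0.616, 0.0, 0.0]
contact_force: [-2.6, -2.3, 5.7]
gripper_width: 7.1
grasp_force: 61.2
```

arm_command(steps=[0,0,-0.0007,0,0,0,0,0])

```text
clock: 11.55
position: [570.9, -258.5, 202.8]
ee_rot: [0.788, -0.616, 0.0, 0.0]
contact_force: [-2.1, -2.1, 3.2]
gripper_width: 6.9
grasp_force: 60.7
```

arm_command(steps=[0,-0.001,0,0,0,-0.001,0,0,0,0,0,0])

```text
clock: 11.92
position: [573.0, -257.9, 202.9]
ee_rot: [0.788, -0.616, 0.0, -0.0]
contact_force: [-0.7, -1.5, 2.1]
gripper_width: 6.9
grasp_force: 60.7
```

arm_command(steps=[0,-0.001,0,0,0,-0.001,0,0,0,-0.001,0,0,0,0,0,0])

```text
clock: 12.42
position: [576.0, -257.1, 202.9]
ee_rot: [0.788, -0.616, 0.0, -0.0]
contact_force: [-0.8, -2.4, 2.0]
gripper_width: 6.8
grasp_force: 60.6
```

arm_command(steps=[0,-0.001,0,0,0,-0.001,0,0,0,-0.001,0,0,0,0,0,0])

```text
clock: 12.92
position: [578.9, -256.4, 203.0]
ee_rot: [0.788, -0.616, 0.0, -0.0]
contact_force: [-1.6, -1.4, 0.5]
gripper_width: 7.2
grasp_force: 60.5
```

arm_command(steps=[0,-0.001,0,0,0,-0.001,0,0,0,0,0,0])

```text
clock: 13.3
position: [580.6, -256.0, 202.9]
ee_rot: [0.788, -0.616, -0.0, 0.0]
contact_force: [-2.2, -2.1, 0.9]
gripper_width: 6.8
grasp_force: 60.5
```

arm_command(steps=[0,-0.001,0,0,0,-0.001,0,0,0,0,0,0])

```text
clock: 13.68
position: [581.7, -255.7, 202.9]
ee_rot: [0.788, -0.616, -0.001, 0.001]
contact_force: [-3.8, -3.0, 2.6]
gripper_width: 7.0
grasp_force: 60.6
```

arm_command(steps=[0,-0.001,0,0,0,-0.001,0,0,0,0,0,0])

```text
clock: 14.05
position: [582.6, -255.4, 202.9]
ee_rot: [0.787, -0.616, -0.002, 0.001]
contact_force: [-6.5, -4.2, 2.2]
gripper_width: 6.7
grasp_force: 60.7
```

arm_command(steps=[0,-0.001,0,0,0,-0.001,0,0,0,0,0,0])

```text
clock: 14.42
position: [583.5, -255.2, 202.9]
ee_rot: [0.787, -0.616, -0.003, 0.002]
contact_force: [-7.2, -3.3, 4.7]
gripper_width: 7.1
grasp_force: 60.8
```

arm_command(steps=[0,-0.001,0,0,0,-0.001,0,0,0,0,0,0,0,0,0,0])

```text
clock: 14.92
position: [584.3, -255.0, 202.9]
ee_rot: [0.787, -0.616, -0.004, 0.003]
contact_force: [-11.1, -4.5, 4.7]
gripper_width: 7.3
grasp_force: 60.9
```

arm_command(steps=[0,0.001,0,0,0,0.001,0,0,0,0.001,0,0,0,0.001,0,0,0,0.001,0,0,0,0.001,0,0,0,0,0,0])

```text
clock: 15.8
position: [582.6, -255.4, 203.0]
ee_rot: [0.788, -0.616, -0.0, -0.0]
contact_force: [-3.0, -2.7, 1.2]
gripper_width: 6.9
grasp_force: 60.5
```

arm_command(steps=[0,0.001,0,0,0,0.001,0,0,0,0,0,0])

```text
clock: 16.18
position: [581.3, -255.8, 202.9]
ee_rot: [0.788, -0.616, 0.001, -0.0]
contact_force: [0.4, -2.6, 0.2]
gripper_width: 6.9
grasp_force: 60.2
```

arm_command(steps=[0,0,0,0,0,0,0,0,0,0,0,0,0,0,0,0], grip=0.03)

```text
clock: 16.68
position: [580.7, -255.9, 203.0]
ee_rot: [0.788, -0.616, 0.0, -0.0]
contact_force: [-0.4, 0.2, 0.6]
gripper_width: 29.8
grasp_force: 0.0
```

arm_command(steps=[0,0,-0.01,0,0,0,-0.02,0,0,0,-0.03,0,0,0,0,0])

```text
clock: 17.18
position: [582.1, -256.5, 266.9]
ee_rot: [0.788, -0.616, 0.003, -0.001]
contact_force: [-0.5, 0.5, -0.1]
gripper_width: 29.6
grasp_force: 0.0
```

```bash
python3 - <<'E'
from h import *
b=get_image("side")[:,:,::-1];s=read_state();print(s["position"],s["contact_force"],s["wrist_torque"])
cv2.imwrite("pics/p3.png",cv2.resize(b[90:210,270:410],None,fx=5,fy=5,interpolation=cv2.INTER_CUBIC))
E
```

```text
[ 581.18346328 -256.09872225  264.81327672] [ 0.44983358 -0.25137407  0.32240216] [ 0.0206425   0.02991515 -0.00840664]
```

View pics/p3.png

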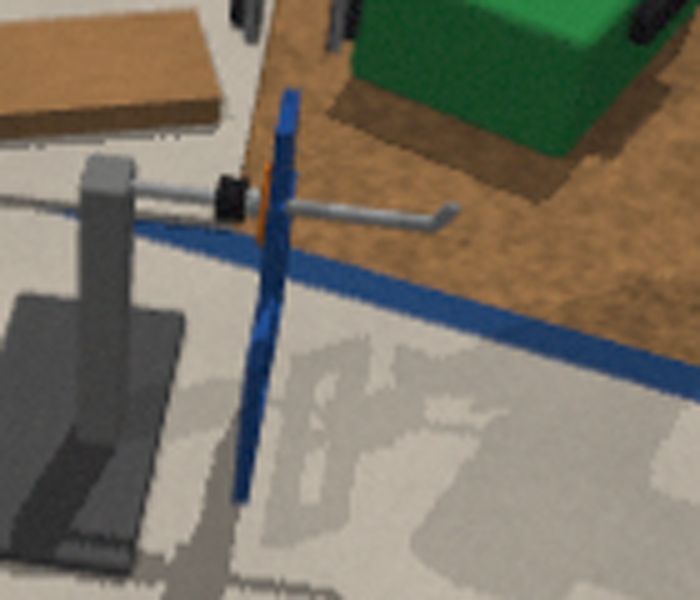

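arm_command(steps=[0,0,0,0.0716,0,0,0,0.0716,0,0,0,0.0716,0,0,0,0.0716,-0.0104,0.0015,0,0,-0.025,0.0037,0,0,-0.0417,0.0061,0,0,-0.0417,0.0061,0,0,-0.0417,0.0061,0,0,-0.0417,0.0061,0,0,-0.0417,0.0061,0,0,-0.0417,0.0061,0,0,-0.0417,0.0061,0,0,-0.0417,0.0061,0,0,-0.0417,0.0061,0,0,-0.0417,0.0061,0,0,-0.025,0.0037,0,0,-0.0104,0.0015,0,0,0,0,0,0,0,0,0,0], grip=0.05)

```text
clock: 19.73
position: [530.3, 233.6, 263.0]
ee_rot: [-0.691, 0.722, 0.0, -0.0]
contact_force: [0.4, -0.8, 0.9]
gripper_width: 49.9
grasp_force: 0.0
```

arm_command(steps=[-0.0008,0,0.02,0,0,0,0.02,0,0,0,0.02,0,0,0,0.014,0,0,0,0.01,0,0,0,0,0])

```text
clock: 20.48
position: [530.3, 234.9, 178.5]
ee_rot: [-0.692, 0.722, 0.0, -0.001]
contact_force: [-0.5, -0.7, 0.2]
gripper_width: 50.4
grasp_force: 0.0
```

arm_command(steps=[0,0,0,0,0,0,0,0,0,0,0,0,0,0,0,0,0,0,0,0], grip=0)

```text
clock: 21.1
position: [531.2, 235.7, 179.8]
ee_rot: [-0.692, 0.722, -0.0, 0.001]
contact_force: [2.3, 0.5, 2.4]
gripper_width: 7.3
grasp_force: 60.6
```

arm_command(steps=[0,0,-0.006,0,0,0,-0.013,0,0,0,-0.02,0,0,0,-0.02,0,0,0,-0.0105,0,0,0,-0.004,0,0,0,0,-0.0716,0,0,0,-0.0716,0,0,0,-0.0716,0,0,0,-0.0716,0,0,0,0])

```text
clock: 22.48
position: [529.7, 235.0, 251.6]
ee_rot: [0.787, -0.617, -0.001, 0.001]
contact_force: [0.5, -0.4, -1.4]
gripper_width: 7.4
grasp_force: 60.0
```

arm_command(steps=[0.0104,0.004,0,0,0.025,0.0097,0,0,0.0417,0.0161,0,0,0.0417,0.0161,0,0,0.0417,0.0161,0,0,0.0417,0.0161,0,0,0.0417,0.0161,0,0,0.0417,0.0161,0,0,0.0417,0.0161,0,0,0.0417,0.0161,0,0,0.0417,0.0161,0,0,0.0417,0.0161,0,0,0.025,0.0097,0,0,0.0104,0.004,0,0,0,0,0,0,0,0,0,0])

```text
clock: 24.48
position: [464.7, -283.0, 252.6]
ee_rot: [0.788, -0.616, -0.0, -0.0]
contact_force: [0.3, 0.3, -1.4]
gripper_width: 7.2
grasp_force: 60.1
```

```bash
python3 - <<'E'
from h import *
b=get_image("side")[:,:,::-1];s=read_state();print(s["position"],s["contact_force"],s["wrist_torque"],s["ee_rot"])
p=s["position"][:2]-[562,-259.7];print("stand x,lat",p@[.9707,.2402],p@[-.2402,.9707])
cv2.imwrite("pics/p4.png",cv2.resize(b[60:200,270:430],None,fx=4,fy=4,interpolation=cv2.INTER_CUBIC))
E
```

```text
[ 464.94614762 -282.82411968  252.65333671] [ 0.1272545   0.2875249  -1.42085163] [0.0250856  0.00983267 0.00204697] [ 7.87948563e-01 -6.15741054e-01  2.63139276e-05 -1.24089138e-04]
stand x,lat -99.76458805270352 0.8657523728444878
```

View pics/p4.png

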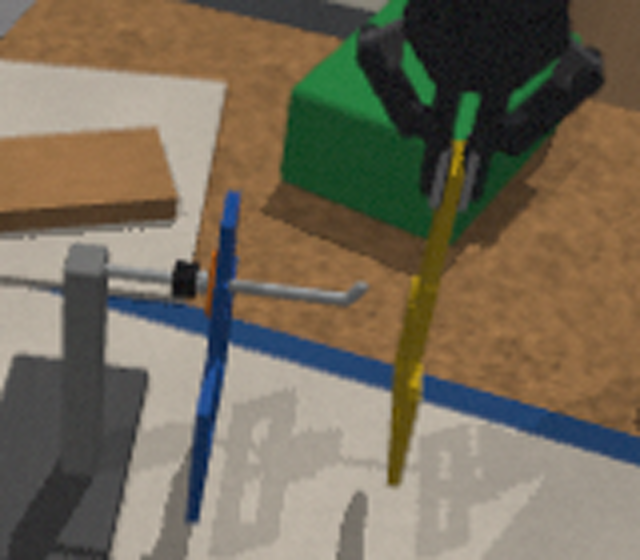

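arm_command(steps=[0.0008,0,0,0,0,-0.008,0,0,0,-0.008,0,0,0,-0.008,0,0,0,-0.008,0,0,0,-0.004,0,0,0,0,0,0])

```text
clock: 25.4
position: [500.4, -275.6, 252.3]
ee_rot: [0.788, -0.616, -0.0, 0.0]
contact_force: [0.2, -0.0, -1.6]
gripper_width: 7.2
grasp_force: 60.1
```

arm_command(steps=[0,-0.008,0,0,0,-0.008,0,0,0,-0.008,0,0,0,0,0,0])

```text
clock: 25.9
position: [524.1, -269.7, 252.3]
ee_rot: [0.788, -0.616, -0.0, 0.0]
contact_force: [-0.7, -0.2, -1.6]
gripper_width: 7.2
grasp_force: 60.1
```

arm_command(steps=[0,0,0.006,0,0,0,0.004,0,0,0,0.002,0,0,0,0,0])

```text
clock: 26.4
position: [523.2, -269.9, 240.3]
ee_rot: [0.788, -0.616, -0.0, 0.0]
contact_force: [0.1, 0.1, -1.2]
gripper_width: 7.0
grasp_force: 60.1
```

arm_command(steps=[0,0,0.001,0,0,0,0.001,0,0,0,0.001,0,0,0,0,0])

```text
clock: 26.9
position: [523.4, -269.9, 237.4]
ee_rot: [0.788, -0.616, -0.0, 0.0]
contact_force: [-0.6, -0.3, -1.7]
gripper_width: 6.7
grasp_force: 60.1
```

arm_command(steps=[0,0,0.0006,0,0,0,0,0])

```text
clock: 27.15
position: [523.4, -269.9, 236.9]
ee_rot: [0.788, -0.616, -0.0, -0.0]
contact_force: [0.6, 0.4, -1.1]
gripper_width: 7.6
grasp_force: 60.1
```

arm_command(steps=[0,0,0.0006,0,0,0,0,0])

```text
clock: 27.4
position: [523.5, -270.0, 236.7]
ee_rot: [0.788, -0.616, 0.0, 0.0]
contact_force: [0.1, 0.7, -0.3]
gripper_width: 6.8
grasp_force: 60.4
```

arm_command(steps=[0,-0.006,0,0,0,-0.008,0,0,0,-0.008,0,0,0,-0.008,0,0,0,-0.008,0,0,0,-0.004,0,0,0,0,0,0])

```text
clock: 28.28
position: [565.1, -259.7, 236.6]
ee_rot: [0.788, -0.616, 0.001, -0.0]
contact_force: [-0.6, 0.3, 2.6]
gripper_width: 7.0
grasp_force: 60.8
```

arm_command(steps=[0,-0.002,0,0,0,-0.002,0,0,0,-0.001,0,0,0,-0.001,0,0,0,-0.001,0,0,0,0,0,0])

```text
clock: 29.02
position: [571.0, -258.2, 236.5]
ee_rot: [0.788, -0.616, 0.0, 0.0]
contact_force: [-2.9, -0.6, 6.0]
gripper_width: 7.1
grasp_force: 61.1
```

arm_command(steps=[0,0,-0.0006,0,0,-0.001,0,0,0,-0.001,0,0,0,0,0,0])

```text
clock: 29.52
position: [572.9, -257.5, 236.6]
ee_rot: [0.788, -0.616, -0.0, 0.0]
contact_force: [-2.6, -0.3, 1.9]
gripper_width: 7.0
grasp_force: 60.7
```

arm_command(steps=[0,-0.001,0,0,0,-0.001,0,0,0,0,0,0])

```text
clock: 29.9
position: [573.9, -257.3, 236.6]
ee_rot: [0.788, -0.616, -0.001, 0.001]
contact_force: [-5.6, -1.6, 3.1]
gripper_width: 7.1
grasp_force: 60.7
```

arm_command(steps=[0,-0.001,0,0,0,-0.001,0,0,0,0,0,0])

```text
clock: 30.28
position: [574.9, -257.0, 236.7]
ee_rot: [0.788, -0.616, -0.002, 0.002]
contact_force: [-6.9, -1.8, 3.5]
gripper_width: 6.9
grasp_force: 60.9
```

arm_command(steps=[0,-0.001,0,0,0,-0.001,0,0,0,0,0,0])

```text
clock: 30.65
position: [575.9, -256.8, 236.7]
ee_rot: [0.787, -0.616, -0.003, 0.002]
contact_force: [-8.3, -2.6, 4.8]
gripper_width: 7.2
grasp_force: 61.0
```

arm_command(steps=[0,-0.001,0,0,0,-0.001,0,0,0,0,0,0,0,0,0,0])

```text
clock: 31.15
position: [576.9, -256.6, 236.7]
ee_rot: [0.787, -0.616, -0.004, 0.003]
contact_force: [-9.6, -2.9, 5.2]
gripper_width: 6.8
grasp_force: 61.1
```

arm_command(steps=[0,-0.001,0,0,0,0,0,0,0,0,0,0])

```text
clock: 31.52
position: [577.4, -256.4, 236.7]
ee_rot: [0.787, -0.617, -0.004, 0.003]
contact_force: [-10.8, -2.8, 5.1]
gripper_width: 6.8
grasp_force: 61.2
```

arm_command(steps=[0,0.001,0,0,0,0.001,0,0,0,0.001,0,0,0,0.001,0,0,0,0.001,0,0,0,0.001,0,0,0,0.001,0,0,0,0,0,0])

```text
clock: 32.52
position: [575.0, -257.0, 236.6]
ee_rot: [0.788, -0.616, -0.0, -0.0]
contact_force: [-3.3, -1.6, 0.2]
gripper_width: 6.8
grasp_force: 60.4
```

arm_command(steps=[0,0.001,0,0,0,0,0,0])

```text
clock: 32.78
position: [574.3, -257.2, 236.7]
ee_rot: [0.788, -0.616, 0.0, -0.0]
contact_force: [-2.0, -0.6, -0.3]
gripper_width: 7.0
grasp_force: 60.3
```

arm_command(steps=[0,0.001,0,0,0,0,0,0])

```text
clock: 33.02
position: [573.3, -257.4, 236.8]
ee_rot: [0.788, -0.616, 0.0, -0.0]
contact_force: [-1.0, -0.3, -0.7]
gripper_width: 6.8
grasp_force: 60.1
```

arm_command(steps=[0,0,0,0,0,0,0,0,0,0,0,0,0,0,0,0], grip=0.03)

```text
clock: 33.52
position: [573.1, -257.6, 237.0]
ee_rot: [0.788, -0.616, 0.0, -0.0]
contact_force: [0.2, -0.2, 0.2]
gripper_width: 30.2
grasp_force: 0.0
```

arm_command(steps=[0,0,-0.01,0,0,0,-0.02,0,0,0,-0.02,0,0,0,0,0])

```text
clock: 34.02
position: [573.9, -258.0, 289.5]
ee_rot: [0.788, -0.616, 0.002, -0.001]
contact_force: [0.5, -0.9, 0.1]
gripper_width: 30.2
grasp_force: 0.0
```

```bash
python3 - <<'E'
from h import *
b=get_image("side")[:,:,::-1];s=read_state();print(s["position"],s["contact_force"])
cv2.imwrite("pics/p5.png",cv2.resize(b[90:210,270:410],None,fx=5,fy=5,interpolation=cv2.INTER_CUBIC))
E
```

```text
[ 573.19682896 -257.5877699   287.77646605] [-0.07820945 -0.03223727 -0.8444321 ]
```

View pics/p5.png

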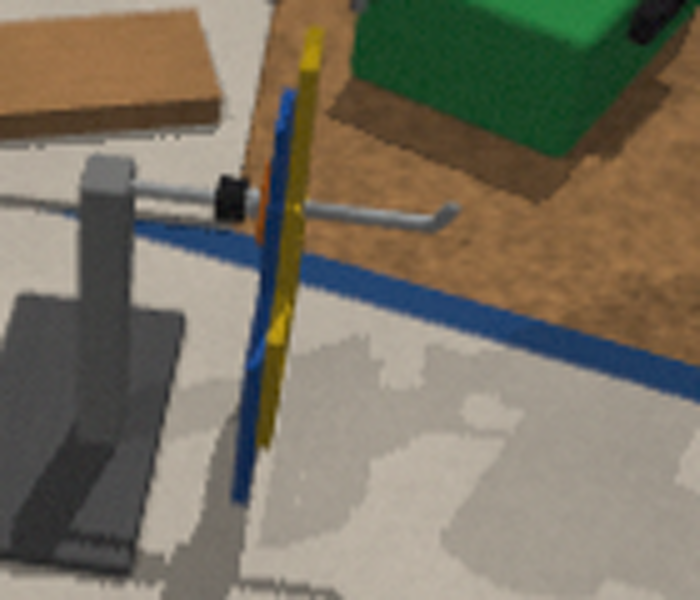

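arm_command(steps=[0,0,0,0.0716,0,0,0,0.0716,0,0,0,0.0716,0,0,0,0.0716,-0.0105,0,0,0,-0.0252,-0.0005,0,0,-0.042,-0.0009,0,0,-0.042,-0.0009,0,0,-0.042,-0.0009,0,0,-0.042,-0.0009,0,0,-0.042,-0.0009,0,0,-0.042,-0.0009,0,0,-0.042,-0.0009,0,0,-0.042,-0.0009,0,0,-0.042,-0.0009,0,0,-0.042,-0.0009,0,0,-0.0252,-0.0005,0,0,-0.0105,0,0,0,0,0,0,0,0,0,0,0], grip=0.05)

```text
clock: 36.58
position: [604.2, 231.8, 287.1]
ee_rot: [-0.691, 0.723, -0.0, -0.0]
contact_force: [0.1, 0.4, 0.4]
gripper_width: 49.8
grasp_force: 0.0
```

arm_command(steps=[-0.001,0,0.02,0,0,0,0.025,0,0,0,0.02,0,0,0,0.016,0,0,0,0.01,0,0,0,0.005,0,0,0,0,0])

```text
clock: 37.45
position: [604.3, 233.9, 191.1]
ee_rot: [-0.692, 0.722, -0.0, 0.0]
contact_force: [-0.2, -0.2, -0.5]
gripper_width: 50.4
grasp_force: 0.0
```

arm_command(steps=[0,0,0,0,0,0,0,0,0,0,0,0,0,0,0,0,0,0,0,0], grip=0)

```text
clock: 38.08
position: [605.1, 234.2, 191.6]
ee_rot: [-0.692, 0.722, -0.001, 0.001]
contact_force: [2.4, 0.7, 1.0]
gripper_width: 7.0
grasp_force: 60.3
```

arm_command(steps=[0,0,-0.006,0,0,0,-0.013,0,0,0,-0.02,0,0,0,-0.022,0,0,0,-0.02,0,0,0,-0.01,0,0,0,-0.004,0,0,0,0,-0.0716,0,0,0,-0.0716,0,0,0,-0.0716,0,0,0,-0.0716,0,0,0,0])

```text
clock: 39.58
position: [603.5, 233.7, 284.9]
ee_rot: [0.787, -0.617, -0.001, 0.001]
contact_force: [-0.5, 0.7, -0.4]
gripper_width: 7.2
grasp_force: 60.1
```

arm_command(steps=[0.01,0.0056,0,0,0.0241,0.0134,0,0,0.0402,0.034,0,0,0.0402,0.034,0,0,0.0402,0.034,0,0,0.0402,0.034,0,0,0.0402,0.034,0,0,0.0402,0.034,0,0,0.0402,0.019,0,0,0.0402,0.012,0,0,0.0402,0.007,0,0,0.0402,0,0,0,0.0241,0,0,0,0.01,0,0,0,0,0,0,0,0,0,0,0])

```text
clock: 41.58
position: [463.7, -284.6, 286.1]
ee_rot: [0.788, -0.616, -0.0, -0.0]
contact_force: [0.0, -0.2, -0.9]
gripper_width: 7.1
grasp_force: 60.1
```

arm_command(steps=[-0.0008,0,0,0,0,-0.008,0,0,0,-0.008,0,0,0,-0.008,0,0,0,-0.008,0,0,0,-0.005,0,0,0,0,0,0])

```text
clock: 42.45
position: [500.1, -275.5, 285.7]
ee_rot: [0.788, -0.616, -0.0, 0.0]
contact_force: [0.7, 0.0, -0.6]
gripper_width: 7.0
grasp_force: 60.2
```

arm_command(steps=[0,-0.008,0,0,0,-0.008,0,0,0,-0.006,0,0,0,0,0,0])

```text
clock: 42.95
position: [521.6, -270.2, 285.7]
ee_rot: [0.788, -0.616, -0.0, 0.0]
contact_force: [-0.5, -1.0, -1.4]
gripper_width: 6.9
grasp_force: 60.2
```

arm_command(steps=[0,0,0.006,0,0,0,0.004,0,0,0,0.002,0,0,0,0,0])

```text
clock: 43.45
position: [521.0, -270.3, 273.7]
ee_rot: [0.788, -0.616, -0.0, 0.0]
contact_force: [0.1, 0.2, -1.3]
gripper_width: 7.4
grasp_force: 60.2
```

arm_command(steps=[0,0,0.001,0,0,0,0.001,0,0,0,0.001,0,0,0,0,0])

```text
clock: 43.95
position: [521.1, -270.3, 270.8]
ee_rot: [0.788, -0.616, -0.0, 0.0]
contact_force: [0.9, -0.0, -0.9]
gripper_width: 7.1
grasp_force: 60.2
```

arm_command(steps=[0,0,0.0006,0,0,0,0,0])

```text
clock: 44.2
position: [521.2, -270.3, 270.5]
ee_rot: [0.788, -0.616, 0.0, -0.0]
contact_force: [-0.6, 0.9, 0.4]
gripper_width: 7.1
grasp_force: 60.3
```

arm_command(steps=[0,0,0.0005,0,0,0,0,0])

```text
clock: 44.45
position: [521.3, -270.4, 270.5]
ee_rot: [0.788, -0.616, 0.0, -0.0]
contact_force: [-1.4, 1.2, 3.0]
gripper_width: 6.8
grasp_force: 60.8
```

arm_command(steps=[0,-0.006,-0.0005,0,0,-0.008,0,0,0,-0.008,0,0,0,-0.008,0,0,0,-0.005,0,0,0,-0.002,0,0,0,0,0,0])

```text
clock: 45.32
position: [557.3, -261.3, 270.3]
ee_rot: [0.788, -0.616, 0.0, -0.0]
contact_force: [-1.9, 0.0, 3.4]
gripper_width: 6.7
grasp_force: 60.8
```

arm_command(steps=[0,-0.002,0,0,0,-0.002,0,0,0,-0.001,0,0,0,-0.001,0,0,0,0,0,0])

```text
clock: 45.95
position: [563.0, -260.0, 270.4]
ee_rot: [0.788, -0.616, 0.0, -0.0]
contact_force: [-2.1, -0.4, 4.1]
gripper_width: 6.7
grasp_force: 60.8
```

arm_command(steps=[0,-0.001,0,0,0,-0.001,0,0,0,0,0,0])

```text
clock: 46.32
position: [565.0, -259.5, 270.3]
ee_rot: [0.788, -0.616, 0.0, -0.0]
contact_force: [-2.9, -0.0, 2.9]
gripper_width: 7.1
grasp_force: 60.7
```

arm_command(steps=[0,-0.001,0,0,0,-0.001,0,0,0,0,0,0])

```text
clock: 46.7
position: [566.0, -259.2, 270.4]
ee_rot: [0.788, -0.616, -0.001, 0.001]
contact_force: [-5.9, -0.8, 5.0]
gripper_width: 7.3
grasp_force: 60.9
```

arm_command(steps=[0,-0.001,0,0,0,-0.001,0,0,0,0,0,0])

```text
clock: 47.08
position: [566.8, -259.0, 270.4]
ee_rot: [0.788, -0.616, -0.002, 0.002]
contact_force: [-6.3, -0.8, 5.9]
gripper_width: 7.2
grasp_force: 61.3
```

arm_command(steps=[0,-0.001,0,0,0,-0.001,0,0,0,0,0,0])

```text
clock: 47.45
position: [567.9, -258.7, 270.4]
ee_rot: [0.787, -0.616, -0.003, 0.002]
contact_force: [-8.5, -1.2, 7.6]
gripper_width: 6.6
grasp_force: 61.3
```

arm_command(steps=[0,-0.001,-0.0004,0,0,-0.001,0,0,0,0,0,0])

```text
clock: 47.82
position: [569.1, -258.4, 270.4]
ee_rot: [0.787, -0.616, -0.003, 0.003]
contact_force: [-9.7, -1.8, 6.0]
gripper_width: 7.1
grasp_force: 61.3
```

arm_command(steps=[0,-0.001,0,0,0,-0.001,0,0,0,0,0,0,0,0,0,0])

```text
clock: 48.32
position: [570.2, -258.2, 270.5]
ee_rot: [0.787, -0.616, -0.004, 0.004]
contact_force: [-10.8, -3.4, 6.7]
gripper_width: 7.0
grasp_force: 61.6
```

arm_command(steps=[0,-0.001,0,0,0,0,0,0,0,0,0,0])

```text
clock: 48.7
position: [570.7, -258.1, 270.5]
ee_rot: [0.787, -0.617, -0.004, 0.004]
contact_force: [-12.2, -2.3, 7.3]
gripper_width: 6.9
grasp_force: 61.7
```

arm_command(steps=[0,0.001,0,0,0,0.001,0,0,0,0.001,0,0,0,0.001,0,0,0,0.001,0,0,0,0.001,0,0,0,0.001,0,0,0,0.001,0,0,0,0,0,0])

```text
clock: 49.82
position: [568.0, -258.7, 270.4]
ee_rot: [0.788, -0.616, 0.0, -0.0]
contact_force: [-2.9, -0.7, 1.5]
gripper_width: 7.5
grasp_force: 60.5
```

arm_command(steps=[0,0.001,0,0,0,0.001,0,0,0,0,0,0])

```text
clock: 50.2
position: [566.3, -259.0, 270.4]
ee_rot: [0.788, -0.616, 0.0, -0.0]
contact_force: [0.0, -0.1, 0.0]
gripper_width: 7.0
grasp_force: 60.3
```

arm_command(steps=[0,0,0,0,0,0,0,0,0,0,0,0,0,0,0,0], grip=0.03)

```text
clock: 50.7
position: [566.0, -259.2, 270.8]
ee_rot: [0.788, -0.616, 0.0, -0.0]
contact_force: [-0.1, -0.1, -0.3]
gripper_width: 30.2
grasp_force: 0.0
```

arm_command(steps=[0,0,-0.01,0,0,0,-0.02,0,0,0,-0.02,0,0,0,0,0,0,0,0,0,0,0,0,0,0,0,0,0,0,0,0,0])

```text
clock: 51.7
position: [565.8, -259.2, 320.3]
ee_rot: [0.788, -0.616, -0.0, 0.0]
contact_force: [-0.5, -0.3, 0.0]
gripper_width: 30.0
grasp_force: 0.0
```

```bash
python3 - <<'E'
from h import *
b=get_image("side")[:,:,::-1];s=read_state();print(s["position"],s["contact_force"])
cv2.imwrite("pics/p6.png",cv2.resize(b[80:200,290:400],None,fx=5,fy=5,interpolation=cv2.INTER_CUBIC))
E
```

```text
[ 565.77137677 -259.26349904  320.47459581] [ 0.42258924  0.77203228 -0.66776775]
```

View pics/p6.png

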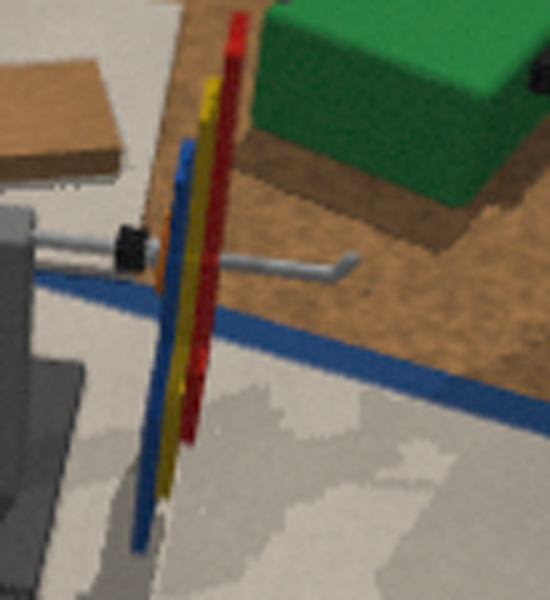

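The picture shows blue, yellow and red hanging in that order from the orange buffer (about 165,250), snug and upright, with the gripper clear.

```bash
python3 -c "
from bench import *
print(job_done())"
```

```text
the job is handed in; nothing more can be done
None
```

The job is handed in at about 52 s: blue, yellow and red hang on the arm in that order, snug against the relaxed buffer in the last picture; each was pressed back with about 11 to 12 N, judged by force only because the buffer travel itself was not measured.

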